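# Put the sockets back in their holders by size

### The job

Put the four loose steel sockets away: stand each one upright, opening up, right down in the bore of the wooden holder of its size, the smallest socket in the smallest bore and so on up to the largest in the largest. Set them down gently without dropping them, and leave the two standing bolts as they are.

Things in the scene. Friction and masses are not known exactly. Their poses are not given: they have to be found in the camera images.
- socket_22: the smallest of four loose bare-steel sockets (round, closed below, six-sided opening on top): 22 mm in diameter and 50 mm tall, standing upright. Origin: centre of the underside; z up along its axis
- socket_32: the second smallest of four loose bare-steel sockets (round, closed below, six-sided opening on top): 32 mm in diameter and 54 mm tall, standing upright. Origin: centre of the underside; z up along its axis
- socket_42: the second largest of four loose bare-steel sockets (round, closed below, six-sided opening on top): 42 mm in diameter and 58 mm tall, standing upright. Origin: centre of the underside; z up along its axis
- socket_52: the largest of four loose bare-steel sockets (round, closed below, six-sided opening on top): 52 mm in diameter and 62 mm tall, standing upright. Origin: centre of the underside; z up along its axis
- holder_22: the holder with the smallest bore, for the 22 mm socket: a fixed square dark-wood block, 56 x 56 mm and 24 mm high, with one round blind bore 38 mm wide in the middle of its top, 14 mm deep (the bore's floor is 10 mm above the bench). Origin: centre of the block's underside; z up, x and y along its sides
- holder_32: the holder with the second smallest bore, for the 32 mm socket: a fixed square dark-wood block, 66 x 66 mm and 24 mm high, with one round blind bore 48 mm wide in the middle of its top, 14 mm deep (the bore's floor is 10 mm above the bench). Origin: centre of the block's underside; z up, x and y along its sides
- holder_42: the holder with the second largest bore, for the 42 mm socket: a fixed square dark-wood block, 76 x 76 mm and 24 mm high, with one round blind bore 58 mm wide in the middle of its top, 14 mm deep (the bore's floor is 10 mm above the bench). Origin: centre of the block's underside; z up, x and y along its sides
- holder_52: the holder with the largest bore, for the 52 mm socket: a fixed square dark-wood block, 86 x 86 mm and 24 mm high, with one round blind bore 68 mm wide in the middle of its top, 14 mm deep (the bore's floor is 10 mm above the bench). Origin: centre of the block's underside; z up, x and y along its sides
- bolt_a: a loose steel M10 bolt standing on its hexagonal head, shank up: head 17 x 20 mm and 7 mm high, shank 10 mm thick, 40 mm tall overall; not a socket, to be left where it stands. Origin: centre of the underside; z up along the shank
- bolt_b: a loose steel M10 bolt standing on its hexagonal head, shank up: head 17 x 20 mm and 7 mm high, shank 10 mm thick, 40 mm tall overall; not a socket, to be left where it stands. Origin: centre of the underside; z up along the shank
There are look-alikes about, which are no part of the job. What is shaped like the socket_22 but green is not meant. What is shaped like the socket_32 but red is not meant.

How it is judged:
By the outcome, as a careful person would: the job done as asked, in the order asked, and still so for the second after the job is handed in, with the robot touching nothing.
It also fails if it takes over 93 s, if anything falls off the work surface, if the arm or the gripper's body presses on something with over 40 N, if the wrist force passes 120 N, or if a joint passes its speed limit or range.

### The arm

A 6-joint arm with a two-finger parallel gripper is mounted at the origin on a cart in front of the work surface, level with it; the furniture and walls round the work are solid. World frame = base frame: x ahead of the robot, y to its left, z up, the work surface at z = 0. Lengths are in m, angles in rad, forces in N, time in s.
With the tool pointing down it reaches from about 0.3 to 0.75 m from the base axis. Payload 8.5 kg.
Tool frame: the origin (TCP) lies between the finger pads; the fingertips stand 11 mm ahead of it and the grasp point (between the pads) lies 8 mm behind it; z points along the fingers, y is the line along which they close (so a half turn about z gives the same grasp; the last joint's range is limited). The gripper opens to 85 mm and grips with 20 to 120 N. Pads are 22 mm wide; open, the fingers measure 114 mm over their backs; the gripper's body (76 mm by 85 mm) begins 54 mm behind the grasp point. The pads swing forward as they close: fully open they stand 13 mm farther back than shut.
Start: joints at [-1.513, 0.381, 1.297, -0, 1.464, -0.215], TCP at [0.148, -0.53, 0.212] pointing down, gripper open.
Joint ranges: [-3.11, 3.11], [-0.89, 2.33], [0.22, 2.48], [-1.42, 4.56], [0.17, 2.85], [-2.88, 2.88]. Speed limits (rad/s): [2.39, 2.39, 3.14, 3.14, 3.14, 3.14].

### API

Orientations are given as a unit quaternion [w, x, y, z].
In Python, from station import bot gives the robot as it stands. The module is installed in compiled form; this text tells all that it offers.
- The arm moves only by the tool jog_arm, never from a script. Its argument "moves" is a list that holds one entry, the list of rows, each a list of 7 numbers: the shift along the world's x, y, z in cm, then the turn, a rotation vector about the world's x, y, z in rad, then the finger opening in cm, from 0 to 8.54. A call has 1 to 20 rows; each row shifts and turns the commanded pose from where the row before left it; what a row does not reach is not made up. A row lasts 1/8 s, in which the tool goes at most 62.5 mm and 10.7 degrees, less where a joint would pass 70% of its speed; a pose out of reach is approached as far as the arm can. A call is refused whole if a number of a shift passes 6.25 or a number of a turn 0.188, either way. A call with a gripper value outside its range is refused whole. The fingers move at their own pace and stop on an object; "squeeze" is the grip in N (left out, the last holds). Time passes only in rows, so rows that do not move let the fingers close. It gives the time, the measured TCP pose, the force, the opening and the grip force at its end, in the units of the state.
- bot.sense(): the state, without advancing time (a new reading comes with each control period).
- bot.capture(name): name is "scene" or "top" or "wrist"; returns the picture (420x560x3 uint8, red, green, blue); there is no depth.
- bot.camera_model(name): a dict with "fx", "fy", "cx", "cy" (pixels), "R" (3x3) and "t" (3): a world point X has camera coordinates R X + t; the wrist camera has in their place "tool_from_camera" (4x4, takes a point from camera to tool coordinates, whose origin is the TCP and whose axes are the flange's). Camera axes: x right, y down, z forward; pixel columns grow to the right and rows downward; lengths in m; the calibration is good to about 2 mm. A picture is of the moment at which its call begins: read the wrist's pose just before it. camera_model takes no time and is no camera call.
- bot.sign_off(): hands the job in; it is judged then, once.
The state is a dict: "time_s": time; "joint_positions": joint angles; "joint_velocities": joint speeds; "effort": joint torques, N m; "ee_pos": TCP position; "tcp_rot": TCP orientation; "force": force on the tool from outside, world axes, zero at the start; "ft_torque": the same for the moment, N m; "width": finger opening in m; "grip_force": force on a finger pad.
Only numpy, scipy, OpenCV 4.12 (cv2) and the standard library are available. Lean on these libraries where they do the work, as an engineer would, in place of code of your own. Each camera call takes 0.05 s, during which the arm holds its last target. There are 200 camera calls.

## Working session

There is one attempt and no reset: what is moved stays moved. The work goes in short steps, Python scripts to look and compute and a tool call to move; the robot and the scene stay as the last step left them, time stands still between calls to the robot, and variables do not carry over. Pictures are saved under pics/ and viewed, at most 14 in all, crops included, and the job is handed in when it is done.

Besides the shell and the picture viewer there is one more tool, called after "Emit:" in YAML: its name, and indented under it one key for each argument. jog_arm: Moves the arm, as the interface text tells. Its arguments: {"type":"object","properties":{"moves":{"type":"array","items":{"type":"array","items":{"type":"array","items":{"type":"number"}}}},"squeeze":{"type":"number"}},"required":["moves"]}

```bash
mkdir -p pics
python3 - <<'E'
from station import bot
import cv2,numpy as np
for n in("scene","top"):
    cv2.imwrite(f"pics/{n}0.png",bot.capture(n)[...,::-1]); m=bot.camera_model(n); print(n,m)
s=bot.sense(); print(s["time_s"],s["ee_pos"],s["tcp_rot"],s["width"]); print(bot.camera_model("wrist"))
E
```

```text
scene {'fx': 446.32173119400227, 'fy': 446.32173119400227, 'cx': 285.6815814919262, 'cy': 209.6897422275099, 'R': array([[-0.81094991, -0.5846573 , -0.02315335],
       [-0.22526801,  0.3484895 , -0.90984031],
       [ 0.54001348, -0.73261921, -0.41431212]]), 't': array([0.41349918, 0.1501827 , 0.7548599 ])}
top {'fx': 513.3019205373616, 'fy': 513.3019205373616, 'cx': 283.57904911833066, 'cy': 202.01931649693313, 'R': array([[ 0.0234637 , -0.99971696,  0.00392996],
       [-0.99691264, -0.02369216, -0.074859  ],
       [ 0.07493092, -0.00216136, -0.99718638]]), 't': array([-5.54082150e-05,  5.26850493e-01,  1.20641382e+00])}
0.1 [ 0.14816602 -0.52935987  0.21188078] [-6.49599512e-04  9.90711462e-01  1.35979313e-01  6.24531994e-05] 0.08548606281369199
{'fx': 305.33587506258203, 'fy': 305.33587506258203, 'cx': 275.590887765036, 'cy': 209.01943387543935, 'tool_from_camera': array([[-2.63882801e-03, -9.63385961e-01, -2.68105440e-01,
         6.72352249e-02],
       [ 9.99996503e-01, -2.58982803e-03, -5.36411394e-04,
        -6.02630055e-05],
       [-1.77575777e-04, -2.68105918e-01,  9.63389426e-01,
        -1.61133127e-01],
       [ 0.00000000e+00,  0.00000000e+00,  0.00000000e+00,
         1.00000000e+00]])}
```

View pics/scene0.png

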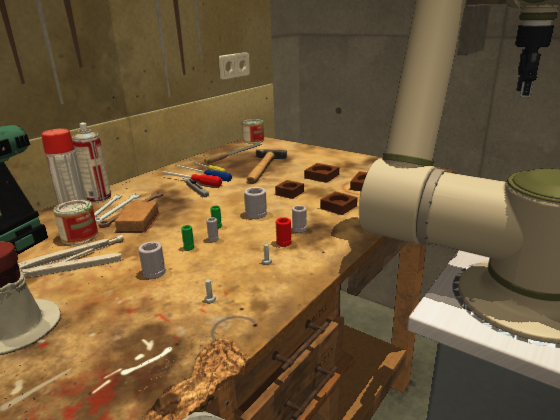

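View pics/top0.png

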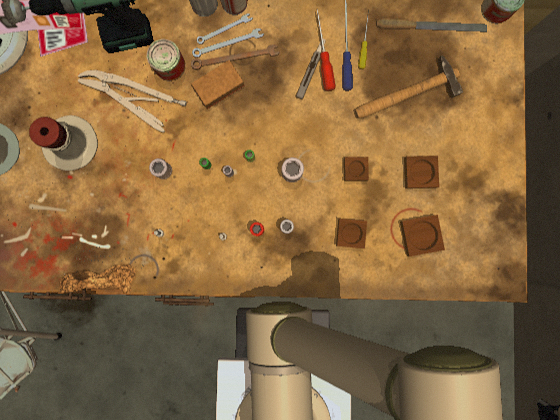

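The top view shows bare-steel round things at about (160,168), (228,171), (292,169) and (287,227). The look-alikes are green at (205,162) and (249,155) and red at (257,228). Bolts stand at (158,232) and (222,236), and holders at (355,168), (421,172), (351,233) and (422,235). The scene view agrees.

Next I'll measure them and check with a close crop.

```bash
cat > h.py <<'E'
import numpy as np,cv2
from station import bot
def ray(n,u,v,z):
    m=bot.camera_model(n); R,t=m["R"],m["t"]; c=-R.T@t
    d=R.T@np.array([(u-m["cx"])/m["fx"],(v-m["cy"])/m["fy"],1]); return c+d*(z-c[2])/d[2]
def proj(n,X):
    m=bot.camera_model(n); p=m["R"]@np.array(X)+m["t"]; return m["fx"]*p[0]/p[2]+m["cx"],m["fy"]*p[1]/p[2]+m["cy"]
E
python3 - <<'E'
from h import *
im=cv2.imread("pics/top0.png"); hsv=cv2.cvtColor(im,cv2.COLOR_BGR2HSV)
x0,y0,x1,y1=130,140,450,262
g=((hsv[...,1]<70)&(hsv[...,2]>70)).astype(np.uint8)*255
w=((hsv[...,2]<115)&(hsv[...,1]>90)).astype(np.uint8)*255
w=cv2.morphologyEx(w,cv2.MORPH_OPEN,np.ones((5,5)))
out=cv2.resize(im[y0:y1,x0:x1],None,fx=2.5,fy=2.5,interpolation=cv2.INTER_CUBIC)
for nm,m in(("grey",g),("wood",w)):
    for c in cv2.findContours(m,cv2.RETR_EXTERNAL,2)[0]:
        (u,v),(a,b),th=cv2.minAreaRect(c); 
        if not(x0<u<x1 and y0<v<y1) or a*b<15: continue
        print(nm,np.round([u,v,a,b,th],1),np.round(ray("top",u,v,.055 if nm=="grey" else .024),3))
        cv2.drawContours(out,[((c-[x0,y0])*2.5).astype(int)],-1,(255,0,255) if nm=="grey" else (255,255,0),1)
cv2.imwrite("pics/crop1.png",np.vstack([cv2.resize(im[y0:y1,x0:x1],None,fx=2.5,fy=2.5,interpolation=2)[:295],out[:295]]))
E
```

```text
grey [158. 232.   8.   6.   0.] [0.448 0.301 0.055]
grey [256.  228.5   5.5   6.4  33.7] [0.461 0.075 0.055]
grey [286.5 226.5  12.7  12.7  45. ] [0.467 0.004 0.055]
grey [227.5 170.5   9.    9.   90. ] [0.595 0.145 0.055]
grey [158.  167.5  17.   16.   90. ] [0.598 0.307 0.055]
grey [292.5 168.5  21.   21.   90. ] [ 0.603 -0.006  0.055]
wood [431.1 246.   10.   23.9  80. ] [ 0.43  -0.339  0.024]
wood [296.3 238.2  23.7  11.6  11.3] [ 0.441 -0.02   0.024]
wood [432.  226.5   5.    4.   90. ] [ 0.476 -0.341  0.024]
wood [351.1 229.3  29.   14.9   7.1] [ 0.465 -0.149  0.024]
wood [434. 175.   6.   6.  90.] [ 0.6   -0.346  0.024]
wood [424.5 172.5   5.    9.   90. ] [ 0.605 -0.323  0.024]
wood [355.5 171.   20.   23.   90. ] [ 0.605 -0.158  0.024]
wood [423.5 160.    8.   17.   90. ] [ 0.635 -0.321  0.024]
```

View pics/crop1.png

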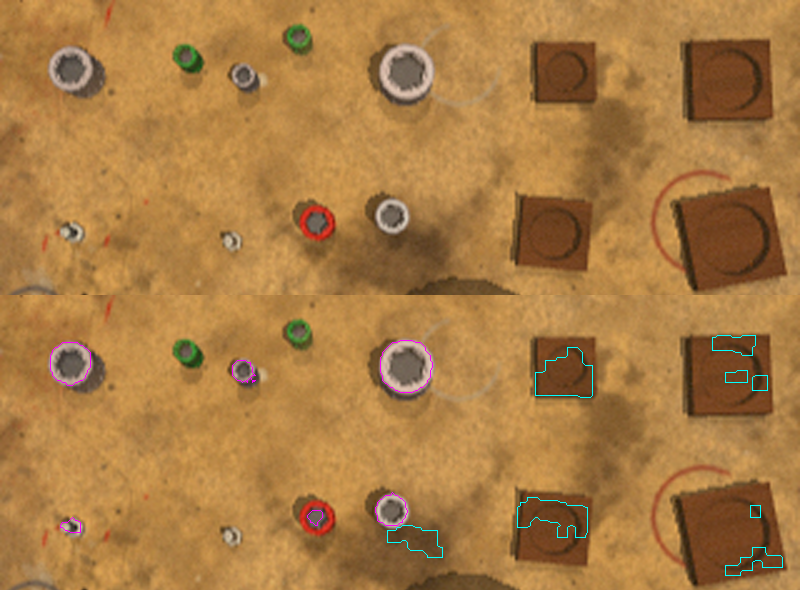

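The crop confirms the choice. Bare steel, small to large: (228,171), (287,227), (160,168), (292,169), with the green and red ones left out. Holder sizes: 22 at (355,169), 32 at (351,233), 42 at (422,172), 52 at (423,236). Now the exact numbers.

Run:
```python
from h import *
im=cv2.imread("pics/top0.png"); hsv=cv2.cvtColor(im,cv2.COLOR_BGR2HSV)
sc=cv2.imread("pics/scene0.png"); hs=cv2.cvtColor(sc,cv2.COLOR_BGR2HSV)
S={"22":(227.5,170.5,.05),"32":(286.5,226.5,.054),"42":(158,167.5,.058),"52":(292.5,168.5,.062),"boltA":(158,232,.04),"boltB":(222,236,.04),"gr1":(205,162,.05),"gr2":(249,155,.05),"red":(257,228,.054)}
P={}
for k,(u,v,z) in S.items():
    X=ray("top",u,v,z); P[k]=X
    print(k,np.round(X,4),"scene px",np.round(proj("scene",X),0),"r %.3f"%np.hypot(*X[:2]))
w=((hsv[...,0]<12)&(hsv[...,2]<150)&(hsv[...,1]>100)).astype(np.uint8)*255
for k,(u,v) in {"22":(356,169),"32":(352,233),"42":(422,172),"52":(423,236)}.items():
    # top-face corners read off the crop
    c={"22":[(537,42),(595,42),(595,102),(536,102)],"42":[(690,40),(770,40),(773,119),(691,121)],"32":[(520,196),(592,199),(588,270),(517,265)],"52":[(681,204),(769,188),(785,272),(697,291)]}[k]
    Q=np.array([ray("top",a/2.5+130,b/2.5+140,.024) for a,b in c])
    m=np.zeros_like(w); cv2.rectangle(m,(u-25,v-27),(u+25,v+27),255,-1); m&=w
    C=max(cv2.findContours(m,0,2)[0],key=cv2.contourArea); r=cv2.minAreaRect(C)
    print("H"+k,np.round(Q.mean(0),4),"sides",np.round(np.linalg.norm(Q-np.roll(Q,1,0),axis=1)*1000),"mask",np.round(r[0]+r[1],1),np.round(ray("top",*r[0],.024),3),"scene",np.round(proj("scene",Q.mean(0))))
```

```text
22 [0.5952 0.1453 0.05  ] scene px [213. 220.] r 0.613
32 [0.4675 0.0044 0.054 ] scene px [300. 208.] r 0.468
42 [0.5973 0.3061 0.058 ] scene px [150. 247.] r 0.671
52 [ 0.6019 -0.0064  0.062 ] scene px [255. 191.] r 0.602
boltA [0.448  0.3041 0.04  ] scene px [210. 280.] r 0.541
boltB [0.4422 0.1544 0.04  ] scene px [267. 245.] r 0.468
gr1 [0.614  0.1986 0.05  ] scene px [188. 227.] r 0.645
gr2 [0.6331 0.0961 0.05  ] scene px [216. 208.] r 0.640
red [0.4624 0.0725 0.054 ] scene px [283. 220.] r 0.468
H22 [ 0.6103 -0.1597  0.024 ] sides [58. 56. 58. 56.] mask [367. 179.   0.   0.] [ 0.586 -0.186  0.024] scene [290. 185.]
H32 [ 0.4567 -0.1508  0.024 ] sides [65. 68. 67. 67.] mask [364. 247.   0.   0.] [ 0.424 -0.18   0.024] scene [339. 199.]
H42 [ 0.6064 -0.3181  0.024 ] sides [78. 77. 76. 78.] mask [435.5 173.    2.1   0.7] [ 0.605 -0.349  0.024] scene [322. 169.]
H52 [ 0.4548 -0.3205  0.024 ] sides [83. 85. 81. 86.] mask [427.5 221.5   1.4   2.8] [ 0.488 -0.331  0.024] scene [370. 178.]
```

Emit:
jog_arm:
  moves:
    - [[2.8,4.2,0,0,0,0.0811,8],[2.8,4.2,0,0,0,0.0811,7],[2.8,4.2,0,0,0,0.0811,6],[2.8,4.2,0,0,0,0.0811,5],[2.8,4.2,0,0,0,0.0811,5],[2.8,4.2,0,0,0,0.0811,5],[2.8,4.2,0,0,0,0.0811,5],[2.8,4.2,0,0,0,0.0811,5],[2.8,4.2,0,0,0,0.0811,5],[2.8,4.2,0,0,0,0.0811,5],[2.8,4.2,0,0,0,0.0811,5],[2.8,4.2,-1,0,0,0.0811,5],[2.8,4.2,-2,0,0,0.0811,5],[2.8,4.2,-2,0,0,0.0811,5],[2.8,4.2,-1,0,0,0.0811,5],[2.8,4.2,0,0,0,0.0811,5],[0,0,0,0,0,0,5]]
  squeeze: 50

```text
time_s: 2.22
ee_pos: [0.5968, 0.1449, 0.1512]
tcp_rot: [-0.0, 0.706, 0.708, -0.0]
force: [-0.8, -0.4, -0.5]
width: 0.05
grip_force: 0.0
```

```bash
cat >> h.py <<'E'
from scipy.spatial.transform import Rotation as Ro
def wcam():
    s=bot.sense(); q=s["tcp_rot"]; T=np.eye(4); T[:3,:3]=Ro.from_quat([q[1],q[2],q[3],q[0]]).as_matrix(); T[:3,3]=s["ee_pos"]
    m=bot.camera_model("wrist"); return T@m["tool_from_camera"],m
def wray(T,m,u,v,z):
    d=T[:3,:3]@np.array([(u-m["cx"])/m["fx"],(v-m["cy"])/m["fy"],1]); c=T[:3,3]; return c+d*(z-c[2])/d[2]
E
python3 - <<'E'
from h import *
T,m=wcam(); im=np.ascontiguousarray(bot.capture("wrist")[...,::-1]); 
p=np.linalg.inv(T)@np.array([.5952,.1453,.05,1]); u,v=m["fx"]*p[0]/p[2]+m["cx"],m["fy"]*p[1]/p[2]+m["cy"]
print(u,v); cv2.drawMarker(im,(int(u),int(v)),(255,0,255),0,8); cv2.imwrite("pics/w1.png",im)
E
```

```text
274.79841660434255 202.865235432852
```

View pics/w1.png

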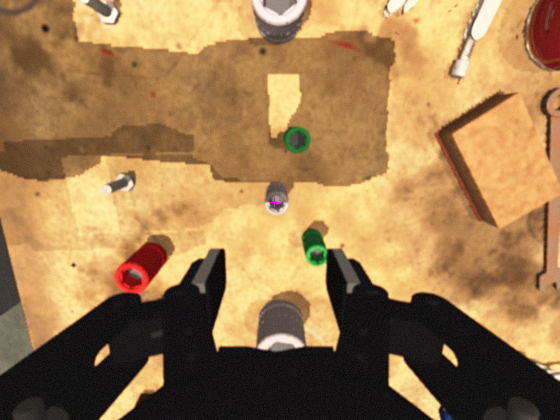

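The wrist view shows socket_22 at (276,203), right under the predicted mark, with both greens clear of the finger paths. Next is the descent and grasp.

Emit:
jog_arm:
  moves:
    - [[-0.1,0,-2,0,0,0,5],[0,0,-3,0,0,0,5],[0,0,-3,0,0,0,5],[0,0,-2.5,0,0,0,5],[0,0,-1.6,0,0,0,5],[0,0,0,0,0,0,5],[0,0,0,0,0,0,1.5],[0,0,0,0,0,0,1.5],[0,0,0,0,0,0,1.5],[0,0,0,0,0,0,1.5],[0,0,0,0,0,0,1.5]]

```text
time_s: 3.65
ee_pos: [0.5952, 0.1424, 0.0315]
tcp_rot: [0.0, 0.707, 0.707, 0.0]
force: [0.4, 0.0, -0.7]
width: 0.015
grip_force: 0.0
```

Run:
```python
from h import *
im=bot.capture("wrist")[...,::-1]; t=bot.capture("scene")[...,::-1]
cv2.imwrite("pics/w2.png",np.hstack([cv2.resize(im[60:400,100:460],(400,378)),cv2.resize(t[130:300,130:330],(400,340))[:378] if 0 else cv2.resize(t[130:319,130:330],(400,378))]))
s=bot.sense();print(s["width"],s["grip_force"],s["ee_pos"])
```

```text
0.01528853907464584 0.19974601920694113 [0.59520434 0.14236572 0.03145912]
```

View pics/w2.png

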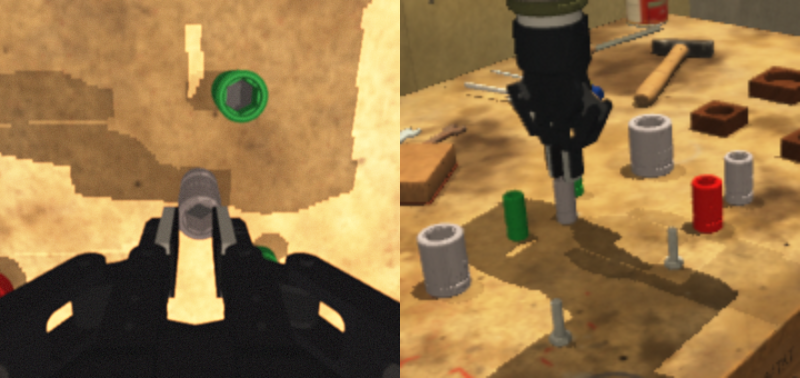

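Run:
```python
from h import *
T,m=wcam()
im=bot.capture("wrist")[...,::-1]
cv2.imwrite("pics/w3.png",cv2.resize(im[190:300,220:340],None,fx=5,fy=5,interpolation=2))
for v in(243,248,253,258): print(v,wray(T,m,280,v,.05))
for z in(.02,.03,.038,.05):
    p=np.linalg.inv(T)@np.array([.5952,.1424,z,1]); print(z,m["fx"]*p[0]/p[2]+m["cx"],m["fy"]*p[1]/p[2]+m["cy"])
```

```text
243 [0.59657037 0.15280445 0.05      ]
248 [0.59657271 0.15011123 0.05      ]
253 [0.59657507 0.14739238 0.05      ]
258 [0.59657745 0.14464753 0.05      ]
0.02 276.99472912712815 240.41665792848485
0.03 277.0831194050199 246.8382532077747
0.038 277.16116725503355 252.5084662352697
0.05 277.29273599856185 262.066997359894
```

View pics/w3.png

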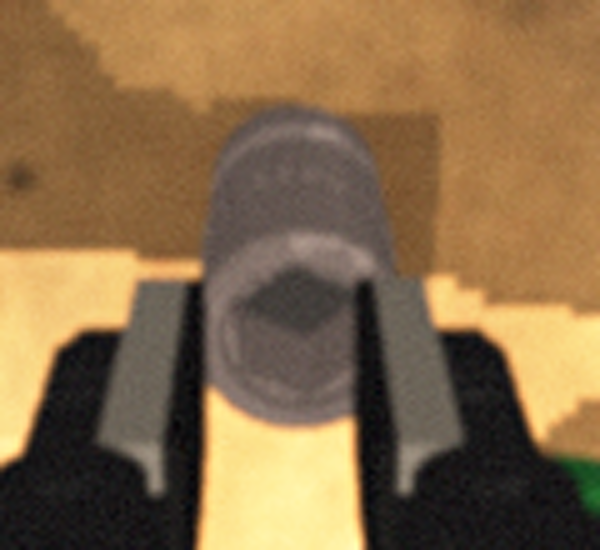

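Run:
```python
from h import *
m=bot.camera_model("wrist"); C=np.linalg.inv(m["tool_from_camera"])
for x in(.011,):
  for y in(-.0075,-.016,.0075,.016):
    for z in(-.03,-.02,-.008,.011):
      p=C@np.array([x,y,z,1]); print(x,y,z,np.round([m["fx"]*p[0]/p[2]+m["cx"],m["fy"]*p[1]/p[2]+m["cy"]],1))
s=bot.sense(); print(s["force"],s["joint_positions"])
```

```text
0.011 -0.0075 -0.03 [261.2 251.2]
0.011 -0.0075 -0.02 [262.1 243.1]
0.011 -0.0075 -0.008 [263.1 234.6]
0.011 -0.0075 0.011 [264.3 223.4]
0.011 -0.016 -0.03 [242.9 251.3]
0.011 -0.016 -0.02 [245.  243.1]
0.011 -0.016 -0.008 [247.1 234.7]
0.011 -0.016 0.011 [250.  223.5]
0.011 0.0075 -0.03 [293.6 251.1]
0.011 0.0075 -0.02 [292.4 243. ]
0.011 0.0075 -0.008 [291.2 234.6]
0.011 0.0075 0.011 [289.6 223.4]
0.011 0.016 -0.03 [311.9 251.1]
0.011 0.016 -0.02 [309.6 243. ]
0.011 0.016 -0.008 [307.2 234.5]
0.011 0.016 0.011 [304.  223.3]
[-0.132114   0.1384897 -0.0334627] [4.15591936e-02 6.61807118e-01 1.36123175e+00 1.33566420e-05
 1.11849597e+00 4.19484765e-02]
```

Run:
```python
from h import *
im=bot.capture("scene")[...,::-1]
cv2.imwrite("pics/s3.png",np.hstack([cv2.resize(i[170:260,180:250],None,fx=5.5,fy=5.5,interpolation=2) for i in(cv2.imread("pics/scene0.png"),im)]))
for X in([.5952,.1424,.0205],[.5952,.1424,.0315],[.5952,.1424,.055],[.5952,.1453,.05],[.5952,.1453,0]): print(X,[(a-b)*5.5 for a,b in zip(proj("scene",X),(180,170))])
```

```text
[0.5952, 0.1424, 0.0205] [np.float64(191.65807032095432), np.float64(338.238256559561)]
[0.5952, 0.1424, 0.0315] [np.float64(189.1544405120589), np.float64(313.187377271914)]
[0.5952, 0.1424, 0.055] [np.float64(183.72522955233217), np.float64(258.86364782274916)]
[0.5952, 0.1453, 0.05] [np.float64(179.61719593048971), np.float64(273.2457745411114)]
[0.5952, 0.1453, 0] [np.float64(191.1263153018125), np.float64(387.2188018035174)]
```

View pics/s3.png

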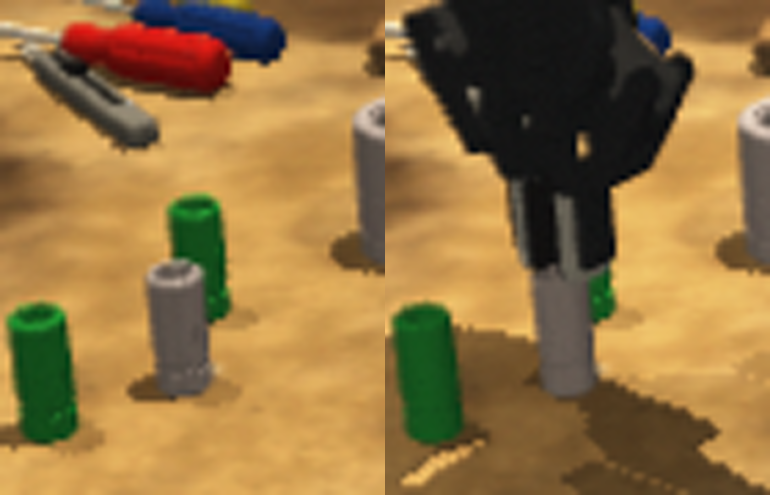

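The zoomed scene view shows the fingertips at row ~273, level with the socket's rim. They closed above it, and the socket stands untouched with its base at about (568,390). So the real tips are about 20 mm above the reported TCP, not 11 mm below it. I'll open, go 3 cm lower and close again.

Emit:
jog_arm:
  moves:
    - [[0,0,0,0,0,0,5],[0,0,0,0,0,0,5],[0,0,0,0,0,0,5],[0,0.3,0,0,0,0,5],[0,0,-1,0,0,0,5],[0,0,-1,0,0,0,5],[0,0,-1,0,0,0,5],[0,0,0,0,0,0,5],[0,0,0,0,0,0,1.5],[0,0,0,0,0,0,1.5],[0,0,0,0,0,0,1.5],[0,0,0,0,0,0,1.5]]

```text
time_s: 5.35
ee_pos: [0.5955, 0.1454, 0.0019]
tcp_rot: [0.0, 0.707, 0.707, 0.0]
force: [0.7, -0.7, 2.6]
width: 0.0202
grip_force: 48.9
```

Emit:
jog_arm:
  moves:
    - [[0,0,1,0,0,0,1.5],[0,0,2,0,0,0,1.5],[0,0,3,0,0,0,1.5],[0,0,3,0,0,0,1.5],[0,-1,1,0,0,0,1.5],[0.2,-3.5,0,0,0,0,1.5],[0.2,-4.5,0,0,0,0,1.5],[0.2,-4.5,0,0,0,0,1.5],[0.2,-4.5,0,0,0,0,1.5],[0.2,-4.5,0,0,0,0,1.5],[0.3,-4.5,0,0,0,0,1.5],[0.2,-2.5,0,0,0,0,1.5],[0,-1,0,0,0,0,1.5],[0,0,-2,0,0,0,1.5],[0,0,-3,0,0,0,1.5],[0,0,0,0,0,0,1.5],[0,0,0,0,0,0,1.5]]

```text
time_s: 7.48
ee_pos: [0.6107, -0.1592, 0.0525]
tcp_rot: [0.001, 0.707, 0.707, 0.0]
force: [0.1, -0.1, -0.3]
width: 0.0204
grip_force: 49.0
```

Run:
```python
from h import *
T,m=wcam(); im=np.ascontiguousarray(bot.capture("wrist")[...,::-1]); s=bot.sense(); print(s["ee_pos"],s["width"],s["grip_force"])
sc=np.ascontiguousarray(bot.capture("scene")[...,::-1])
for X in([.6103,-.1597,.024,1],):
    p=np.linalg.inv(T)@np.array(X); u,v=m["fx"]*p[0]/p[2]+m["cx"],m["fy"]*p[1]/p[2]+m["cy"]
    cv2.drawMarker(im,(int(u),int(v)),(255,0,255),0,8)
cv2.imwrite("pics/w4.png",np.hstack([im[100:400,120:440],cv2.resize(sc[110:220,230:400],(464,300))]))
```

```text
[ 0.61084965 -0.15939104  0.05278855] 0.020344672546083815 48.97439002990723
```

View pics/w4.png

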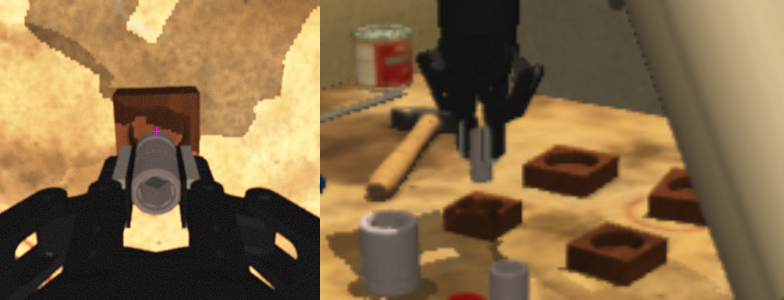

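The socket is held upright over holder_22: the block spans columns 113–200 and the mark at 156 is centred. Next is the lowering.

Emit:
jog_arm:
  moves:
    - [[0,0,-1.5,0,0,0,1.5],[0,0,-1.5,0,0,0,1.5],[0,0,-0.6,0,0,0,1.5],[0,0,-0.2,0,0,0,1.5],[0,0,-0.15,0,0,0,1.5],[0,0,-0.1,0,0,0,1.5],[0,0,0,0,0,0,1.5]]

```text
time_s: 8.45
ee_pos: [0.6104, -0.1598, 0.0118]
tcp_rot: [0.001, 0.707, 0.707, 0.0]
force: [-1.4, -0.4, 5.7]
width: 0.0206
grip_force: 49.4
```

Emit:
jog_arm:
  moves:
    - [[0,0,0,0,0,0,3.2],[0,0,0,0,0,0,3.4],[0,0,0,0,0,0,3.4],[0,0,1,0,0,0,3.4],[0,0,2,0,0,0,4],[0,0,3,0,0,0,6],[-0.6,0.8,2,0,0,0,6],[-2.3,2.6,0,0,0,0,6],[-2.8,3.2,0,0,0,0,6],[-2.8,3.2,0,0,0,0,6],[-2.8,3.2,0,0,0,0,6],[-2,2.4,0,0,0,0,6],[-1,1,0,0,0,0,6],[0,0,-2,0,0,0,6],[0,0,0,0,0,0,6]]

```text
time_s: 10.32
ee_pos: [0.4668, 0.0043, 0.0704]
tcp_rot: [-0.001, 0.707, 0.707, -0.001]
force: [0.4, -0.4, -0.4]
width: 0.0599
grip_force: 0.0
```

Run:
```python
from h import *
T,m=wcam(); im=np.ascontiguousarray(bot.capture("wrist")[...,::-1]); s=bot.sense(); print(s["ee_pos"],s["width"])
sc=np.ascontiguousarray(bot.capture("scene")[...,::-1])
p=np.linalg.inv(T)@np.array([.4675,.0044,.054,1]); u,v=m["fx"]*p[0]/p[2]+m["cx"],m["fy"]*p[1]/p[2]+m["cy"]
cv2.drawMarker(im,(int(u),int(v)),(255,0,255),0,8)
cv2.imwrite("pics/w5.png",np.hstack([im[100:400,120:440],cv2.resize(sc[130:240,230:400],(464,300))]))
```

```text
[0.46732783 0.00407998 0.07100246] 0.06003659776735108
```

View pics/w5.png

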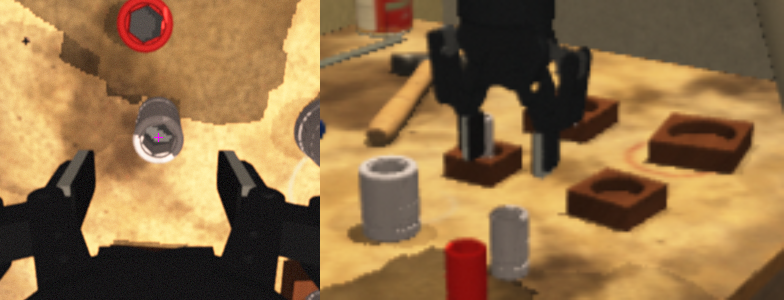

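Socket_22 stands in holder_22. Socket_32 is under its mark at (158,137), centred between the fingers. Going down to grasp, then over to H32 (0.457, −0.151).

Emit:
jog_arm:
  moves:
    - [[0,0,-2,0,0,0,6],[0,0,-2,0,0,0,6],[0,0,-2,0,0,0,6],[0,0,-0.9,0,0,0,6],[0,0,0,0,0,0,2.5],[0,0,0,0,0,0,2.5],[0,0,0,0,0,0,2.5],[0,0,0,0,0,0,2.5],[0,0,0,0,0,0,2.5]]

```text
time_s: 11.55
ee_pos: [0.4677, 0.0042, 0.0027]
tcp_rot: [0.001, 0.707, 0.707, 0.0]
force: [-0.3, -1.0, 6.6]
width: 0.0308
grip_force: 49.8
```

Emit:
jog_arm:
  moves:
    - [[0,0,1,0,0,0,2.5],[0,0,2,0,0,0,2.5],[0,0,2,0,0,0,2.5],[-0.1,-1.5,1,0,0,0,2.5],[-0.2,-3,0,0,0,0,2.5],[-0.3,-4,0,0,0,0,2.5],[-0.3,-4,0,0,0,0,2.5],[-0.2,-2,0,0,0,0,2.5],[0,-1,0,0,0,0,2.5],[0,0,0,0,0,0,2.5],[0,0,-1.5,0,0,0,2.5],[0,0,-1.5,0,0,0,2.5],[0,0,-1,0,0,0,2.5],[0,0,-0.5,0,0,0,2.5],[0,0,-0.3,0,0,0,2.5],[0,0,-0.1,0,0,0,2.5],[0,0,0,0,0,0,2.5]]

```text
time_s: 13.68
ee_pos: [0.4563, -0.1507, 0.0131]
tcp_rot: [0.0, 0.707, 0.707, 0.0]
force: [0.6, 0.3, -0.5]
width: 0.0305
grip_force: 49.6
```

Emit:
jog_arm:
  moves:
    - [[0,0,-0.05,0,0,0,2.5],[0,0,-0.05,0,0,0,2.5],[0,0,0,0,0,0,2.5]]

```text
time_s: 14.05
ee_pos: [0.4564, -0.1508, 0.0127]
tcp_rot: [0.001, 0.707, 0.707, 0.0]
force: [-2.6, 0.7, 8.7]
width: 0.0309
grip_force: 50.8
```

Emit:
jog_arm:
  moves:
    - [[0,0,0,0,0,0,4.2],[0,0,0,0,0,0,4.4],[0,0,0,0,0,0,4.4],[0,0,1,0,0,0,4.4],[0,0,2,0,0,0,5],[0,0,3,0,0,0,7],[0.5,1.5,2,0,0,0,7],[1,3.5,0,0,0,0,7],[1.5,4.8,0,0,0,0,7],[1.5,4.8,0,0,0,0,7],[1.5,4.8,0,0,0,0,7],[1.5,4.8,0,0,0,0,7],[1.5,4.8,0,0,0,0,7],[1.5,4.8,0,0,0,0,7],[1.5,4.8,0,0,0,0,7],[1.2,4,0,0,0,0,7],[0.6,2.1,0,0,0,0,7],[0.3,1,0,0,0,0,7],[0,0,0,0,0,0,7],[0,0,0,0,0,0,7]]

```text
time_s: 16.55
ee_pos: [0.5971, 0.3054, 0.0921]
tcp_rot: [0.0, 0.708, 0.707, -0.0]
force: [-1.0, -0.1, -0.1]
width: 0.0699
grip_force: 0.0
```

Run:
```python
from h import *
T,m=wcam(); im=np.ascontiguousarray(bot.capture("wrist")[...,::-1]); s=bot.sense(); print(s["ee_pos"],s["width"])
sc=np.ascontiguousarray(bot.capture("scene")[...,::-1])
p=np.linalg.inv(T)@np.array([.5973,.3061,.058,1]); u,v=m["fx"]*p[0]/p[2]+m["cx"],m["fy"]*p[1]/p[2]+m["cy"]
cv2.drawMarker(im,(int(u),int(v)),(255,0,255),0,8)
cv2.imwrite("pics/w6.png",np.hstack([im[100:400,120:440],cv2.resize(sc[130:240,230:400],(464,300))]))
```

```text
[0.59717448 0.30541629 0.09216542] 0.07000154204905785
```

View pics/w6.png

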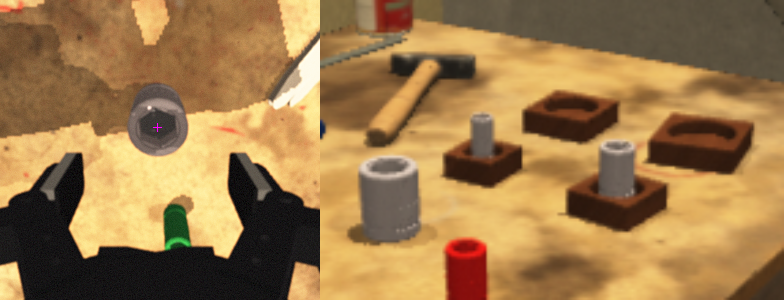

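Sockets 22 and 32 stand in their bores, and socket_42 is under its mark at (157,127). Descending to grasp.

Emit:
jog_arm:
  moves:
    - [[0,0.1,-2,0,0,0,7],[0,0,-2.5,0,0,0,7],[0,0,-2.5,0,0,0,7],[0,0,-1.4,0,0,0,7],[0,0,-0.6,0,0,0,7],[0,0,0,0,0,0,3.5],[0,0,0,0,0,0,3.5],[0,0,0,0,0,0,3.5],[0,0,0,0,0,0,3.5],[0,0,0,0,0,0,3.5]]
  squeeze: 60

```text
time_s: 17.9
ee_pos: [0.5978, 0.3076, 0.0031]
tcp_rot: [0.001, 0.707, 0.707, 0.001]
force: [0.1, 0.3, 4.9]
width: 0.0405
grip_force: 60.8
```

Emit:
jog_arm:
  moves:
    - [[0,0,1,0,0,0,3.5],[0,0,3,0,0,0,3.5],[0,0,4,0,0,0,3.5],[0,-1,2,0,0,0,3.5],[0,-3,0,0,0,0,3.5],[0,-4.6,0,0,0,0,3.5],[0,-4.6,0,0,0,0,3.5],[0.1,-4.6,0,0,0,0,3.5],[0.1,-4.6,0,0,0,0,3.5],[0.1,-4.6,0,0,0,0,3.5],[0.1,-4.6,0,0,0,0,3.5],[0.1,-4.6,0,0,0,0,3.5],[0.1,-4.6,0,0,0,0,3.5],[0.1,-4.6,0,0,0,0,3.5],[0.1,-4.6,0,0,0,0,3.5],[0.1,-4.6,0,0,0,0,3.5],[0,-4.6,0,0,0,0,3.5],[0,-2.3,0,0,0,0,3.5],[0,-1,0,0,0,0,3.5],[0,0,0,0,0,0,3.5]]

```text
time_s: 20.4
ee_pos: [0.606, -0.3171, 0.1017]
tcp_rot: [-0.0, 0.707, 0.707, 0.0]
force: [-0.0, 1.2, -1.6]
width: 0.0411
grip_force: 60.9
```

Emit:
jog_arm:
  moves:
    - [[0,0,-2,0,0,0,3.5],[0,0,-2,0,0,0,3.5],[0,0,-1,0,0,0,3.5],[0,0,0,0,0,0,3.5],[0,0,0,0,0,0,3.5]]

```text
time_s: 21.02
ee_pos: [0.6067, -0.3175, 0.0529]
tcp_rot: [0.001, 0.707, 0.707, 0.0]
force: [-0.1, 0.2, -1.5]
width: 0.0406
grip_force: 60.9
```

Run:
```python
from h import *
T,m=wcam(); im=np.ascontiguousarray(bot.capture("wrist")[...,::-1]); s=bot.sense(); print(s["ee_pos"],s["width"])
sc=np.ascontiguousarray(bot.capture("scene")[...,::-1])
p=np.linalg.inv(T)@np.array([.6064,-.3181,.024,1]); u,v=m["fx"]*p[0]/p[2]+m["cx"],m["fy"]*p[1]/p[2]+m["cy"]
cv2.drawMarker(im,(int(u),int(v)),(255,0,255),0,8)
cv2.imwrite("pics/w7.png",np.hstack([im[100:400,120:440],cv2.resize(sc[110:220,230:400],(464,300))]))
```

```text
[ 0.60661283 -0.31765249  0.05293316] 0.04063883785773178
```

View pics/w7.png

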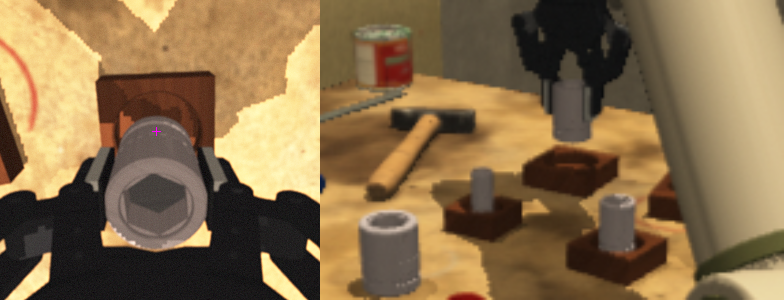

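Socket_42 hangs upright over holder_42: bore and socket both centre on column 157. Lowering.

Emit:
jog_arm:
  moves:
    - [[0,0,-1.5,0,0,0,3.5],[0,0,-1.5,0,0,0,3.5],[0,0,-0.6,0,0,0,3.5],[0,0,-0.2,0,0,0,3.5],[0,0,-0.1,0,0,0,3.5],[0,0,-0.1,0,0,0,3.5],[0,0,0,0,0,0,3.5],[0,0,0,0,0,0,3.5]]

```text
time_s: 22.12
ee_pos: [0.6064, -0.3178, 0.0131]
tcp_rot: [0.001, 0.707, 0.707, -0.0]
force: [-1.9, 1.4, 6.1]
width: 0.0409
grip_force: 61.3
```

Emit:
jog_arm:
  moves:
    - [[0,0,0,0,0,0,5.2],[0,0,0,0,0,0,5.4],[0,0,0,0,0,0,5.4],[0,0,1,0,0,0,5.4],[0,0,2,0,0,0,6],[0,0,3,0,0,0,8.4],[0,1,3,0,0,0,8.4],[0,3,0,0,0,0,8.4],[-0.1,4.6,0,0,0,0,8.4],[-0.1,4.6,0,0,0,0,8.4],[-0.1,4.6,0,0,0,0,8.4],[-0.1,4.6,0,0,0,0,8.4],[-0.1,4.6,0,0,0,0,8.4],[0,3,0,0,0,0,8.4],[0,1.1,0,0,0,0,8.4],[0,0,0,0,0,0,8.4],[0,0,0,0,0,0,8.4]]

```text
time_s: 24.25
ee_pos: [0.6014, -0.0079, 0.102]
tcp_rot: [0.0, 0.708, 0.707, 0.0]
force: [0.1, -0.1, -0.1]
width: 0.0842
grip_force: 0.0
```

Run:
```python
from h import *
T,m=wcam(); im=np.ascontiguousarray(bot.capture("wrist")[...,::-1]); s=bot.sense(); print(s["ee_pos"],s["width"])
sc=np.ascontiguousarray(bot.capture("scene")[...,::-1])
p=np.linalg.inv(T)@np.array([.6019,-.0064,.062,1]); u,v=m["fx"]*p[0]/p[2]+m["cx"],m["fy"]*p[1]/p[2]+m["cy"]
cv2.drawMarker(im,(int(u),int(v)),(255,0,255),0,8)
cv2.imwrite("pics/w8.png",np.hstack([im[100:400,120:440],cv2.resize(sc[110:220,230:400],(464,300))]))
```

```text
[ 0.60127882 -0.00786587  0.10192504] 0.08404789585401651
```

View pics/w8.png

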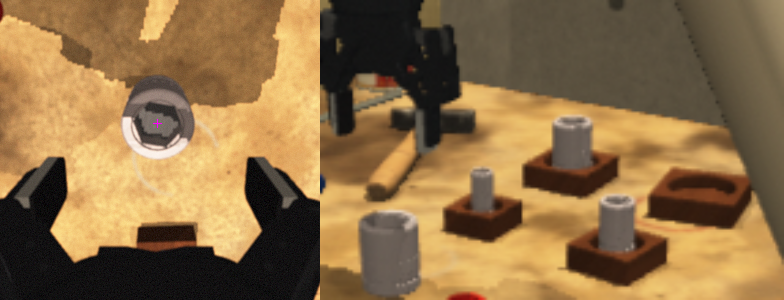

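Three are in place, and socket_52 is under its mark at (157,123), clear of both fingers. Descending, slightly higher on this taller socket.

Emit:
jog_arm:
  moves:
    - [[0.05,0.15,-2,0,0,0,8.4],[0,0,-2.5,0,0,0,8.4],[0,0,-2.5,0,0,0,8.4],[0,0,-1.4,0,0,0,8.4],[0,0,-1,0,0,0,8.4],[0,0,0,0,0,0,4.5],[0,0,0,0,0,0,4.5],[0,0,0,0,0,0,4.5],[0,0,0,0,0,0,4.5],[0,0,0,0,0,0,4.5]]
  squeeze: 70

```text
time_s: 25.6
ee_pos: [0.6025, -0.0053, 0.0091]
tcp_rot: [0.001, 0.707, 0.707, 0.001]
force: [-0.4, -0.2, 6.0]
width: 0.0504
grip_force: 73.1
```

Emit:
jog_arm:
  moves:
    - [[0,0,1,0,0,0,4.5],[0,0,3,0,0,0,4.5],[0,0,4,0,0,0,4.5],[0,0,2,0,0,0,4.5],[-0.6,-1.3,0,0,0,0,4.5],[-1.4,-3,0,0,0,0,4.5],[-2.1,-4.5,0,0,0,0,4.5],[-2.1,-4.5,0,0,0,0,4.5],[-2.1,-4.5,0,0,0,0,4.5],[-2.1,-4.5,0,0,0,0,4.5],[-2.1,-4.5,0,0,0,0,4.5],[-1.5,-3.2,0,0,0,0,4.5],[-0.8,-1.5,0,0,0,0,4.5],[0,0,0,0,0,0,4.5],[0,0,-2,0,0,0,4.5],[0,0,-2,0,0,0,4.5],[0,0,-1,0,0,0,4.5],[0,0,0,0,0,0,4.5],[0,0,0,0,0,0,4.5]]

```text
time_s: 27.98
ee_pos: [0.4541, -0.3201, 0.0586]
tcp_rot: [0.001, 0.707, 0.707, -0.0]
force: [0.0, 0.6, -3.2]
width: 0.0502
grip_force: 73.5
```

Run:
```python
from h import *
T,m=wcam(); im=np.ascontiguousarray(bot.capture("wrist")[...,::-1]); s=bot.sense(); print(s["ee_pos"],s["width"])
p=np.linalg.inv(T)@np.array([.4548,-.3205,.024,1]); u,v=m["fx"]*p[0]/p[2]+m["cx"],m["fy"]*p[1]/p[2]+m["cy"]
cv2.drawMarker(im,(int(u),int(v)),(255,0,255),0,8)
t=bot.capture("top")[...,::-1]
cv2.imwrite("pics/w9.png",np.hstack([im[100:400,120:440],cv2.resize(t[140:260,320:490],(425,300))]))
```

```text
[ 0.45405598 -0.32022275  0.05864083] 0.050394070983662796
```

View pics/w9.png

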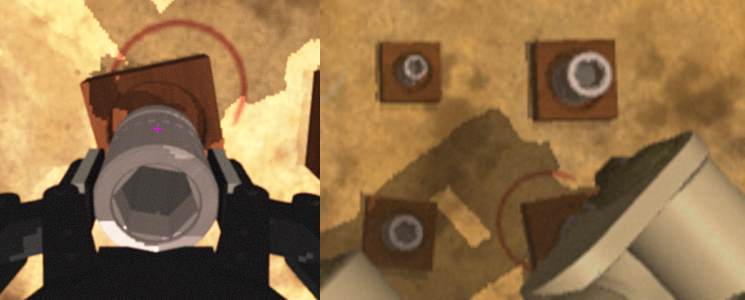

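Socket_52 is above holder_52. The bore arc runs over columns 108–208, centred near the mark at 157, and the other three stand in their bores. Lowering.

Emit:
jog_arm:
  moves:
    - [[0.05,0,-1.5,0,0,0,4.5],[0,0,-1.5,0,0,0,4.5],[0,0,-0.6,0,0,0,4.5],[0,0,-0.2,0,0,0,4.5],[0,0,-0.1,0,0,0,4.5],[0,0,-0.1,0,0,0,4.5],[0,0,0,0,0,0,4.5],[0,0,0,0,0,0,4.5]]

```text
time_s: 29.08
ee_pos: [0.4542, -0.3203, 0.0191]
tcp_rot: [0.001, 0.707, 0.707, -0.0]
force: [-3.2, 1.6, 6.2]
width: 0.0507
grip_force: 74.6
```

Contact on the bore floor. Releasing, lifting and moving back out of view.

Emit:
jog_arm:
  moves:
    - [[0,0,0,0,0,0,6.2],[0,0,0,0,0,0,6.6],[0,0,0,0,0,0,6.6],[0,0,1,0,0,0,6.6],[0,0,2,0,0,0,6.6],[0,0,4,0,0,0,6.6],[0,0,5,0,0,0,6.6],[0,0,5,0,0,0,6.6],[-2,-2,2,0,0,0,6.6],[-4,-3,0,0,0,0,6.6],[-4,-3,0,0,0,0,6.6],[-4,-3,0,0,0,0,6.6],[-4,-3,0,0,0,0,6.6],[-4,-3,0,0,0,0,6.6],[-2,-2,0,0,0,0,6.6],[0,0,0,0,0,0,6.6],[0,0,0,0,0,0,6.6]]

```text
time_s: 31.2
ee_pos: [0.2147, -0.5095, 0.2083]
tcp_rot: [0.0, 0.707, 0.707, 0.0]
force: [-1.0, -0.5, -0.6]
width: 0.066
grip_force: 0.0
```

Run:
```python
from h import *
sc=bot.capture("scene")[...,::-1]; t=bot.capture("top")[...,::-1]
cv2.imwrite("pics/f.png",np.hstack([cv2.resize(t[130:270,130:460],(420,178)).repeat(1,0) if 0 else cv2.resize(t[130:270,130:460],(480,300)),cv2.resize(sc[140:310,190:400],(320,300))]))
```

```text
(no output)
```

View pics/f.png

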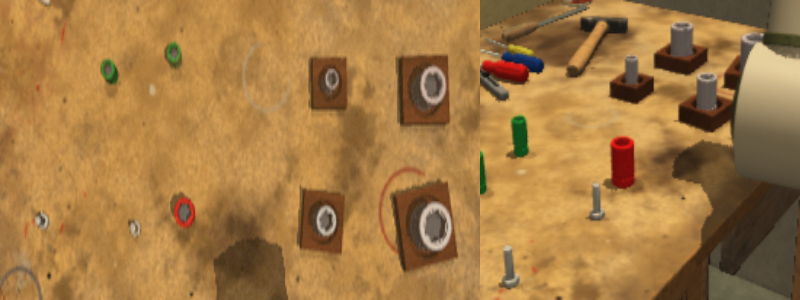

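All four sockets stand upright in their bores. The bolts at (42,220) and (134,229) and the green and red look-alikes are untouched, and the arm is clear.

```bash
python3 -c "from station import bot; print(bot.sign_off())"
```

```text
the job is handed in; nothing more can be done
None
```

All four sockets stand upright in the holders of their sizes, placed smallest to largest; bolts and look-alikes were left untouched, and the job was handed in at about 31 s.

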